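# Drop a rejected fitting through the spring flap of the reject box

### The job

Get rid of the rejected brass fitting that stands on top of the blue reject box: press the yellow side wing right down with one finger so that the spring flap swings open, and while that finger keeps it open push the fitting along its channel with the other finger until it drops through into the box; then let the flap spring shut. Only push the fitting - never lift it - and never slide it onto the shut flap. Leave the bolts and the good fitting on the bench standing where they are.

Things in the scene. Friction and masses are not known exactly. Their poses are not given: they have to be found in the camera images.
- drop_edge (a point): Mid-channel point at deck height on the drop edge, where the deck ends and the flap begins. x: level, along the channel in the pushing direction (leftwards and back towards the robot); y: to the wing's side; z up. Channel 38 mm wide between dark guide rails 4 mm thick, 8 mm high, on the deck from x = -105 mm (open end) to 0; the rails go on beside the 66 mm long hatch to a stop of the same height.
- flap (a joint): Flap angle in rad: 0 shut, 1.2 stop. The yellow flap (62 x 43 mm, 2 mm below deck) fills the hatch and swings down into the box as a ramp, about a y axis at the drop edge 7 mm below deck. At 0.7 to 1.1 rad things slide off it. A spring shuts it when let go (0.09 N m shut, 0.2 open: some 3 to 8 N at the finger); shut, it carries the fitting.
- wing_mid (a point): On the tread of the yellow wing with ribbed black tread, one piece with the flap, beside the box (y 35 to 67 mm), 50 mm up from the hinge axis. The wing is flat, 93 mm long from the axis; shut, it rises at 66 degrees in the pushing direction, top 78 mm above deck. Pressed nearly level it opens the flap by the same angle; a finger can slide along the tread.
- reject_mid (a point): Centre (half-way up, 17 mm above its foot) of the rejected brass pipe fitting, 24 x 27 x 34 mm, about 70 g, standing upright on its hexagon in the channel on the deck, any way round.
- steel_bolt: Steel hex bolt, 20 x 23 x 67 mm, standing on its head on the bench beside the box, on the side away from the wing; origin at the centre of its underside. Bystander.
- brass_bolt: Brass-coloured hex bolt, 20 x 23 x 67 mm, standing on its head on the bench beside the box, on the side away from the wing; origin at the centre of its underside. Bystander.
- good_fitting: Good brass fitting, 24 x 27 x 34 mm, standing on the bench beside the box, on the side away from the wing; origin at the centre of its underside. Bystander.
- drop_box: Blue sheet-metal reject box with one clear end, fixed to the bench; 195 mm long (x -105 to 90), 81 mm wide (y -52 to 29), deck 105 mm above the bench. Origin on the bench straight below the drop edge, same axes. Beyond its +y side there is only the wing, on its pin.
Things that resemble listed ones, but are neither listed nor needed, are in the scene too. Leave any green look-alike of the part that bears reject_mid alone.

How it is judged:
By the outcome, as a careful person would: the job done as asked, in the order asked, and still so for the second after the job is handed in, with the robot touching nothing.
It also fails if it takes over 58 s, if anything falls off the work surface, if the arm or the gripper's body presses on something with over 40 N, if the wrist force passes 120 N, or if a joint passes its speed limit or range.

### The arm

A 7-joint arm with a two-finger parallel gripper is mounted at the origin on a cart in front of the work surface, level with it; the furniture and walls round the work are solid. World frame = base frame: x ahead of the robot, y to its left, z up, the work surface at z = 0. Lengths are in m, angles in rad, forces in N, time in s.
With the tool pointing down it reaches from about 0.375 to 0.925 m from the base axis. Payload 3.1 kg.
Tool frame: the origin (TCP) lies between the finger pads; the fingertips stand 19 mm ahead of it and the grasp point (between the pads) is the TCP; z points along the fingers, y is the line along which they close (so a half turn about z gives the same grasp; the last joint's range is limited). The gripper opens to 85 mm and grips with 20 to 120 N. Pads are 22 mm wide; open, the fingers measure 114 mm over their backs; the gripper's body (76 mm by 85 mm) begins 54 mm behind the grasp point. The pads swing forward as they close: fully open they stand 13 mm farther back than shut.
Start: joints at [-1.214, 0.383, 0.044, 1.598, -0.018, 1.161, -0.05], TCP at [0.286, 0.584, 0.25] pointing down, gripper open.
Joint ranges: [-2.61, 2.61], [-0.41, 2.15], [-1.48, 1.57], [0, 2.5], [-1.57, 4.71], [0.05, 1.97], [-2.85, 2.85]. Speed limits (rad/s): [2.79, 2.79, 3.14, 3.14, 3.14, 3.14, 3.14].

### API

Orientations are given as a unit quaternion [x, y, z, w].
In Python, from bench import move_ptp, movel, move_j, move_gripper, pause, inverse_kinematics, read_camera, camera_params, MotionError, sign_off, look_for, tip_of, read_time_s, read_qpos, read_joint_vel, read_effort, read_eef_pos, read_tcp_rot, read_ft_force, read_ft_torque, read_finger_gap, read_grasp_force gives the robot as it stands. Calls block until the motion is done:
- move_ptp(position, orientation): joint-space move of the TCP to a pose.
- movel(position, orientation=None, speed=0.15): straight line of the TCP; orientation=None keeps the orientation; speed is the mean speed in m/s.
- move_j(angles): joint-space move.
- move_gripper(opening, effort=None): finger opening in m; effort is the grip in N (None keeps the last); returns when the fingers have stopped.
- pause(seconds).
- inverse_kinematics(position, orientation): joint angles nearest the present ones, or None.
- read_camera(name): name is "side" or "top" or "wrist"; returns the picture (400x640x3 uint8, red, green, blue); there is no depth.
- camera_params(name): a dict with "K" (3x3 intrinsics, pixels), "camera_from_world" (4x4, takes a point from world to camera coordinates). Camera axes: x right, y down, z forward; pixel columns grow to the right and rows downward; lengths in m; the calibration is good to about 2 mm. The wrist camera is an equidistant fisheye: a pixel r from the principal point sees the ray r / f radians off the axis. A picture is of the moment at which its call begins: read the wrist's pose just before it. camera_params takes no time and is no camera call; for the wrist camera it gives the pose at the moment of the call.
A pose or a line that the arm cannot do raises MotionError and nothing moves.
- sign_off(): hands the job in; it is judged then, once.
Trained networks look in the newest picture that a camera, given by its name, has taken for a name from the list of things; names that differ only in an ending like _2 or _b are one class to them, and where a whole thing is asked for, a point or a joint stands for the part that bears it (a point fixed in the world has none). Each returns a list of dicts, best first, with "confidence" (0 to 1); they miss things now and then, are a little off and sometimes report something else, mostly with a low value. They report only what shows in the picture. A call takes as long as a camera call. They do not tell look-alikes from the thing itself.
- look_for(camera, name): "at" ([column, row] in pixels, amid what is visible of it).
- tip_of(camera, name): "at" ([column, row] in pixels: a listed point, or the origin of a listed thing).
Readings, each from a call of its own:
- read_time_s(): time.
- read_qpos(): joint angles.
- read_joint_vel(): joint speeds.
- read_effort(): joint torques, N m.
- read_eef_pos(): TCP position.
- read_tcp_rot(): TCP orientation.
- read_ft_force(): force on the tool from outside, world axes, zero at the start.
- read_ft_torque(): the same for the moment, N m.
- read_finger_gap(): finger opening in m.
- read_grasp_force(): force on a finger pad.
Only numpy, scipy, OpenCV 4.12 (cv2) and the standard library are available. Lean on these libraries where they do the work, as an engineer would, in place of code of your own. Each camera call takes 0.05 s, during which the arm holds its last target. There are 200 camera calls.

## Working session

There is one attempt and no reset: what is moved stays moved. The work goes in short steps, each a Python script; the robot and the scene stay as the last script left them, time stands still between calls to the robot, and variables do not carry over. Pictures are saved under pics/ and viewed, at most 10 in all, crops included, and the job is handed in when it is done.

```bash
mkdir -p pics; cat > h.py <<'E'
import numpy as np,cv2
from bench import *
def snap(c,fn=None):
    p=camera_params(c); im=read_camera(c)
    if fn: cv2.imwrite('pics/'+fn,im[:,:,::-1])
    return p,im
def ray(c,p,uv):
    K=np.array(p['K']);T=np.array(p['camera_from_world'])
    x=(uv[0]-K[0,2])/K[0,0];y=(uv[1]-K[1,2])/K[1,1]
    if c=='wrist':
        r=np.hypot(x,y);d=np.array([x/r*np.sin(r),y/r*np.sin(r),np.cos(r)]) if r>1e-9 else np.array([0,0,1.])
    else: d=np.array([x,y,1.]);d/=np.linalg.norm(d)
    R=T[:3,:3];return -R.T@T[:3,3],R.T@d
def atz(c,p,uv,z):
    o,d=ray(c,p,uv);return o+d*(z-o[2])/d[2]
def tri(rs):
    A=0;b=0
    for o,d in rs:
        P=np.eye(3)-np.outer(d,d);A=A+P;b=b+P@o
    X=np.linalg.solve(A,b);return X,[np.linalg.norm((np.eye(3)-np.outer(d,d))@(X-o)) for o,d in rs]
def proj(c,p,X):
    T=np.array(p['camera_from_world']);q=T[:3,:3]@X+T[:3,3];K=np.array(p['K'])
    if c=='wrist':
        r=np.hypot(q[0],q[1]);t=np.arctan2(r,q[2]);return K[:2,2]+np.array([K[0,0],K[1,1]])*q[:2]/r*t
    return (K@q)[:2]/q[2]
E
python3 - <<'E'
from h import *
ps={}
for c in ['side','top','wrist']:
    ps[c],_=snap(c,c+'0.png')
    print(c,ray(c,ps[c],np.array(ps[c]['K'])[:2,2]))
    for n in ['drop_edge','wing_mid','reject_mid','steel_bolt','brass_bolt','good_fitting','drop_box']:
        for d in tip_of(c,n)[:3]:
            z=dict(drop_edge=.105,wing_mid=.144,reject_mid=.122).get(n,0)
            print(c,n,np.round(d['at'],1),round(d['confidence'],2),np.round(atz(c,ps[c],d['at'],z),3))
a=[cv2.imread(f'pics/{c}0.png') for c in ['side','top','wrist']]
print(read_time_s(),read_tcp_rot(),read_ft_force())
E
```

```text
side (array([0.98060619, 0.48497033, 0.84724616]), array([-0.46211989, -0.06115466, -0.88470634]))
side wing_mid [285.3 135.9] 0.75 [0.505 0.357 0.144]
side wing_mid [297.  259.2] 0.63 [0.72  0.412 0.144]
side reject_mid [324.4 290.9] 0.75 [0.756 0.458 0.122]
side reject_mid [279.  178.4] 0.54 [0.576 0.358 0.122]
side reject_mid [284.  289.9] 0.54 [0.762 0.398 0.122]
side steel_bolt [324.  252.3] 0.77 [0.647 0.443 0.   ]
side brass_bolt [352.9 229.3] 0.48 [0.595 0.489 0.   ]
side good_fitting [298.8 261.5] 0.76 [0.671 0.401 0.   ]
side good_fitting [293.9 174.3] 0.47 [0.495 0.363 0.   ]
side drop_box [294.8 202.1] 0.86 [0.554 0.375 0.   ]
top (array([0.4272147 , 0.40915982, 0.94989384]), array([ 0.23613791,  0.00842561, -0.97168302]))
top drop_edge [347.3 246.3] 0.74 [0.552 0.376 0.105]
top wing_mid [354.3 266.9] 0.78 [0.508 0.364 0.144]
top reject_mid [315.5 176.7] 0.69 [0.69  0.446 0.122]
top reject_mid [343.2 176.9] 0.67 [0.692 0.389 0.122]
top reject_mid [359.7 238. ] 0.58 [0.567 0.353 0.122]
top steel_bolt [318.3 209.8] 0.41 [0.649 0.441 0.   ]
top brass_bolt [293. 228.] 0.62 [0.605 0.496 0.   ]
top drop_box [341.6 252.1] 0.75 [0.554 0.385 0.   ]
wrist (array([0.21049841, 0.62136057, 0.37479922]), array([ 0.29114768, -0.1437929 , -0.94581004]))
wrist drop_box [295.5 356.5] 0.6 [0.565 0.383 0.   ]
1.2 [ 2.25394113e-01  9.74267670e-01 -2.33690348e-05 -7.82106855e-06] [-0.1746066  -0.76365667  0.04677048]
```

View pics/side0.png

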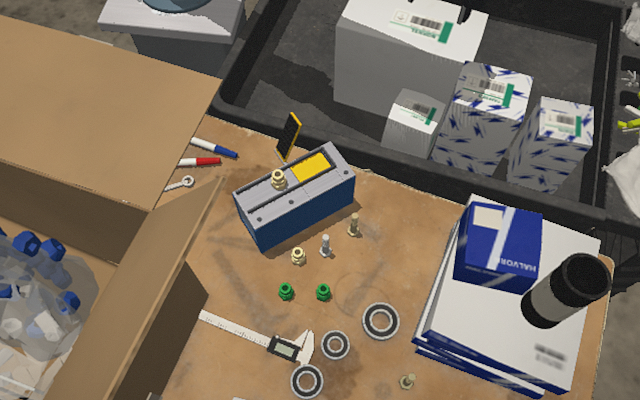

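View pics/top0.png

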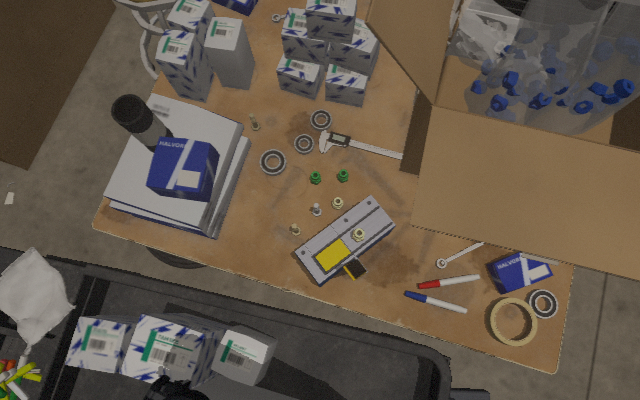

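Side view: the box has the brass reject at (278,178), the flap at (312,167) and the wing at (290,135). The bystanders are at (298,256), (325,245) and (353,225). Top view: reject (359,236), flap (331,257), wing (354,268). Next I'll get the box frame from the yellow flap.

```bash
cat >> h.py <<'E'
def flapfit(c,p,im,z=.103):
    h=cv2.cvtColor(im,cv2.COLOR_RGB2HSV);m=cv2.inRange(h,(22,150,90),(34,255,255))
    n,l,s,ce=cv2.connectedComponentsWithStats(m)
    out=[]
    for i in np.argsort(-s[1:,4])[:3]+1:
        if s[i,4]<60: continue
        ys,xs=np.where(l==i);P=np.array([atz(c,p,(x,y),z)[:2] for x,y in zip(xs,ys)],np.float32)
        (cx,cy),(w,hh),a=cv2.minAreaRect(P*1000);out.append((ce[i],s[i,4],cx,cy,w,hh,a))
    return out
E
python3 - <<'E'
from h import *
np.set_printoptions(precision=4,suppress=True)
R={}
for c in ['side','top']:
    p,im=snap(c);R[c]=p
    for o in flapfit(c,p,im): print(c,[np.round(v,1) for v in o])
for n,a,b in [('wing',(285.3,135.9),(354.3,266.9)),('rej',(279,178.4),(359.7,238)),('gf',(298.8,261.5),(338,204)),('steel',(324,252.3),(318.3,209.8)),('brass',(352.9,229.3),(293,228))]:
    print(n,tri([ray('side',R['side'],a),ray('top',R['top'],b)]))
E
```

```text
side [array([309.9, 166.6]), np.int32(619), np.float64(534.1), np.float64(402.9), np.float64(34.9), np.float64(62.4), np.float64(40.3)]
side [array([291.3, 137.9]), np.int32(133), np.float64(477.2), np.float64(356.2), np.float64(26.2), np.float64(104.3), np.float64(80.3)]
side [array([628.7, 123.4]), np.int32(132), np.float64(365.3), np.float64(960.8), np.float64(15.9), np.float64(45.2), np.float64(15.8)]
top [array([332.4, 254.4]), np.int32(584), np.float64(535.5), np.float64(405.2), np.float64(38.2), np.float64(61.6), np.float64(40.1)]
top [array([ 25.1, 373.6]), np.int32(272), np.float64(291.2), np.float64(974.3), np.float64(33.6), np.float64(64.4), np.float64(7.2)]
wing (array([0.5081, 0.361 , 0.1487]), [np.float64(0.002822476726700696), np.float64(0.0028224767267006493)])
rej (array([0.569 , 0.3538, 0.1098]), [np.float64(0.0015613063178393665), np.float64(0.0015613063178394422)])
gf (array([ 0.6672,  0.3981, -0.0103]), [np.float64(0.001881884603728223), np.float64(0.0018818846037283261)])
steel (array([0.6486, 0.442 , 0.003 ]), [np.float64(0.0011464973173033455), np.float64(0.001146497317303369)])
brass (array([0.6022, 0.4921, 0.0162]), [np.float64(0.002771587263521756), np.float64(0.0027715872635217394)])
```

View pics/wrist0.png

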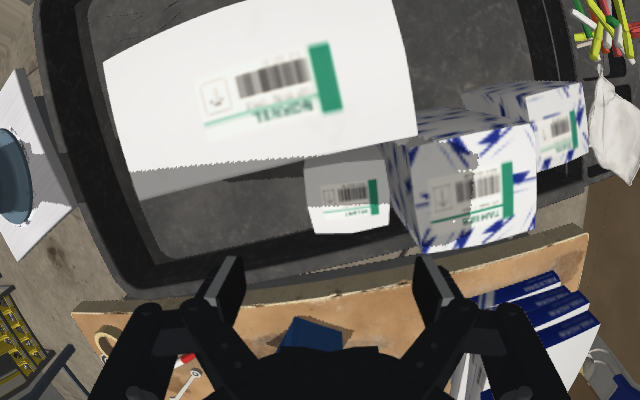

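Wrist view: the gripper is over the tray, with the blue box at the bottom near (310,335). Next I'll check IK for both yaw options and go above the box.

```bash
cat >> h.py <<'E'
from scipy.spatial.transform import Rotation as Ro
np.set_printoptions(precision=4,suppress=True)
D=np.array([.5545,.378]);TH=np.deg2rad(130.2);DX,DY=.080,.050
def axes(): return np.array([np.cos(TH),np.sin(TH)]),np.array([-np.sin(TH),np.cos(TH)])
def quat(s):
    xb,yb=axes();t=DX*xb+DY*yb;t=s*t/np.linalg.norm(t)
    y=np.array([*t,0]);z=np.array([0,0,-1.]);return Ro.from_matrix(np.c_[np.cross(y,z),y,z]).as_quat()
def tcp(px,h,py=0.,tip=.019):
    "TCP for pusher finger centre at box (px,py), tip h above deck"
    xb,yb=axes();q=D+(px+DX/2)*xb+(py+DY/2)*yb;return np.array([*q,.105+h+tip])
E
python3 - <<'E'
from h import *
for s in (1,-1):
    for px,h in [(-.095,.15),(-.095,.01),(-.05,.01),(.01,.01)]:
        print(s,px,h,tcp(px,h),inverse_kinematics(tcp(px,h),quat(s)))
E
```

```text
1 -0.095 0.15 [0.5709 0.3199 0.274 ] [-0.5505  0.3743 -0.03    1.5578  0.0117  1.2096  2.2485]
1 -0.095 0.01 [0.5709 0.3199 0.134 ] [-0.5074  0.5098 -0.0861  1.6727  0.0512  0.9613  2.2191]
1 -0.05 0.01 [0.5419 0.3542 0.134 ] [-0.558   0.4991 -0.109   1.6902  0.0638  0.9557  2.1404]
1 0.01 0.01 [0.5031 0.4001 0.134 ] [-0.6279  0.4932 -0.1383  1.7009  0.0802  0.953   2.0346]
-1 -0.095 0.15 [0.5709 0.3199 0.274 ] [-0.9107  0.3938  0.4394  1.5772 -0.1753  1.2099 -0.7492]
-1 -0.095 0.01 [0.5709 0.3199 0.134 ] [-0.8788  0.534   0.4001  1.6928 -0.2437  0.9642 -0.6995]
-1 -0.05 0.01 [0.5419 0.3542 0.134 ] [-0.935   0.5187  0.3795  1.7106 -0.2268  0.9558 -0.7798]
-1 0.01 0.01 [0.5031 0.4001 0.134 ] [-1.0143  0.5079  0.3589  1.7217 -0.2116  0.9501 -0.8838]
```

```bash
python3 - <<'E'
from h import *
move_ptp(tcp(-.095,.17),quat(-1))
print(move_gripper(.080),read_finger_gap(),read_time_s(),read_ft_force())
p,im=snap('wrist','w1.png')
for o in flapfit('wrist',p,im): print([np.round(v,1) for v in o])
for n,z in [('drop_edge',.105),('reject_mid',.122),('wing_mid',.144)]:
    for d in tip_of('wrist',n)[:3]:
        X=atz('wrist',p,d['at'],z);xb,yb=axes();r=X[:2]-D
        print(n,d,X,r@xb,r@yb)
E
```

```text
False 0.07992505743346537 2.9917 [-0.2142  0.5438 -0.1807]
[array([271. , 109.7]), np.int32(1929), np.float64(535.2), np.float64(405.0), np.float64(38.7), np.float64(61.3), np.float64(39.4)]
[array([221. , 166.6]), np.int32(180), np.float64(462.0), np.float64(368.4), np.float64(46.3), np.float64(10.4), np.float64(32.0)]
[array([258.2, 154. ]), np.int32(87), np.float64(506.6), np.float64(366.9), np.float64(2.9), np.float64(44.7), np.float64(67.2)]
reject_mid {'at': [321.8, 148.0], 'confidence': 0.81} [0.5735 0.3548 0.122 ] -0.029962510892376462 0.000478542790405182
reject_mid {'at': [431.8, 76.8], 'confidence': 0.74} [0.697  0.3921 0.122 ] -0.08115701788582189 -0.11793053519559527
reject_mid {'at': [407.6, 32.9], 'confidence': 0.54} [0.686  0.4395 0.122 ] -0.03787907787259215 -0.1401336796149466
wing_mid {'at': [252.5, 169.6], 'confidence': 0.8} [0.5076 0.3593 0.144 ] 0.01597008755493521 0.04785658925193676
```

View pics/w1.png

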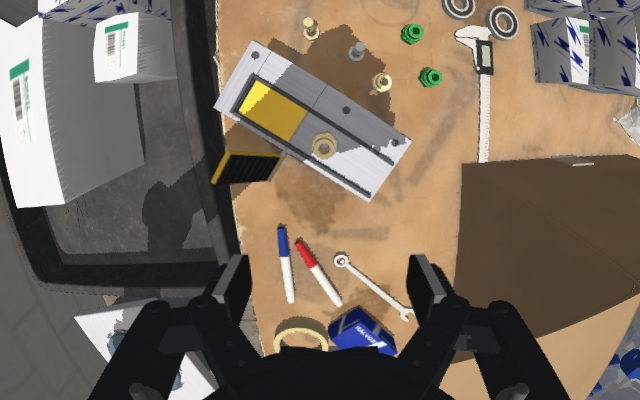

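Wrist view from above the box: fitting at (323,147), flap (271,110), wing (250,165). Deck corners are about (250,41), (410,140), (368,201) and (214,107). I'll map these into the box frame.

```bash
python3 - <<'E'
from h import *
p=camera_params('wrist');xb,yb=axes()
for n,uv,z in [('c -105,-52',(410,140),.105),('-105,29',(368,201),.105),('90,-52',(250,41),.105),('90,29',(214,107),.105),('edge-',(307,113),.103),('edge+',(282,147),.103)]:
    r=atz('wrist',p,uv,z)[:2]-D;print(n,r@xb*1e3,r@yb*1e3)
for o,nm in [((535.2,405),'flapc')]:
    r=np.array(o)/1e3-D;print(nm,r@xb*1e3,r@yb*1e3)
E
python3 - <<'E'
import cv2
i=cv2.imread('pics/w1.png')[20:220,190:430];cv2.imwrite('pics/w1c.png',cv2.resize(i,None,fx=3,fy=3,interpolation=cv2.INTER_CUBIC)[:600])
E
```

```text
c -105,-52 -105.29411068071238 -53.494308289368796
-105,29 -105.34075456876558 25.848492559607664
90,-52 88.1128515867365 -54.0163448930148
90,29 87.32100701024198 23.870713417594924
edge- -1.1452909082325504 -19.240979741332726
edge+ 2.802890575233353 24.36858308915143
flapc 33.079826146207594 -2.6860942158980916
```

View pics/w1c.png

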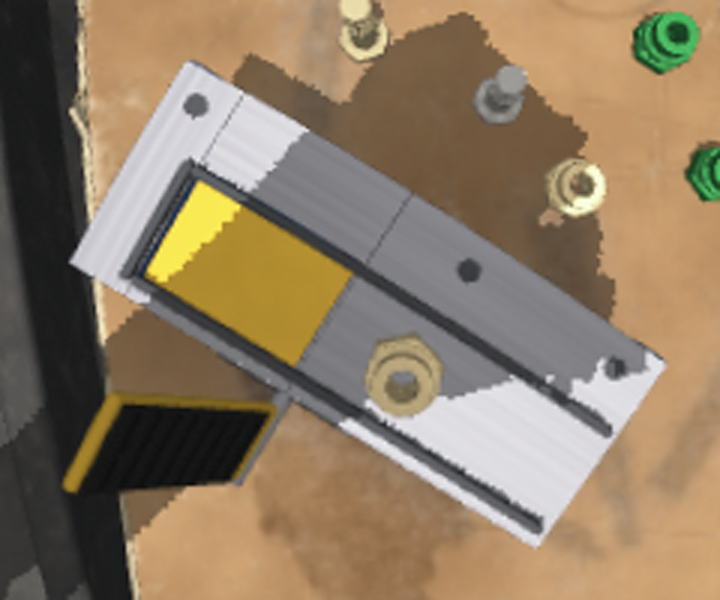

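Correct the frame by about (-1, -2.5) mm, then touch the deck behind the fitting to calibrate tip height.

```bash
cat >> h.py <<'E'
_x,_y=axes();D=D-.001*_x-.0025*_y
E
python3 - <<'E'
from h import *
q=quat(-1);PX,PY=-.092,-.002
movel(tcp(PX,.17,PY),q);f0=np.array(read_ft_force())
movel(tcp(PX,.012,PY),q,.12)
print(read_ft_force()-f0)
h=.012
while h>-.018:
    h-=.0015;movel(tcp(PX,h,PY),q,.02);f=read_ft_force()-f0
    if np.linalg.norm(f)>4: break
print(h,f,read_eef_pos(),tcp(PX,h,PY),read_time_s())
snap('wrist','w2.png')
movel(tcp(PX,h+.004,PY),q,.05);print(read_ft_force()-f0,read_time_s())
E
```

```text
[-0.5295  0.0134  0.5678]
-0.011999999999999997 [-1.9846 -1.3918  4.9922] [0.5732 0.3244 0.1132] [0.5731 0.3243 0.112 ] 8.9083
[-0.2761 -0.2294  0.111 ] 9.2083
```

View pics/w2.png

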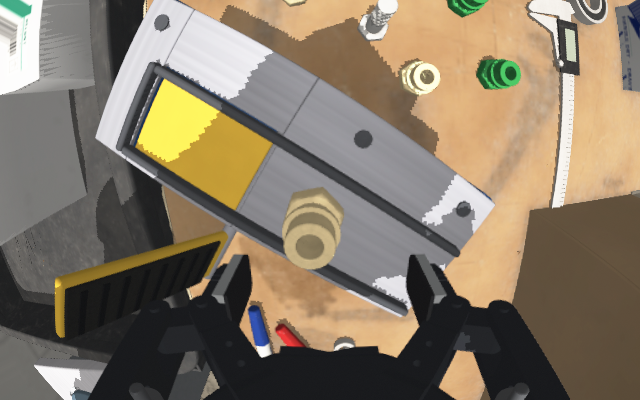

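Deck contact came at TCP 8.2 mm above the deck, which fits open fingers with tips about 8 mm ahead. The picture shows the right finger at (425,280) between the rail ends and the left finger at (230,285) just behind the wing. Next I'll sweep forward to press the wing, stopping before the fitting.

```bash
python3 - <<'E'
from h import *
q=quat(-1);PY=-.002;T=.0085
f0=np.array(read_ft_force())
xb,yb=axes()
for px in [-.092,-.08,-.07,-.062,-.057]:
    movel(tcp(px,.007,PY,T),q,.04);f=read_ft_force()-f0
    print(px,f[:2]@xb,f[:2]@yb,f[2],read_eef_pos()-tcp(px,.007,PY,T),read_time_s())
snap('wrist','w3.png');snap('side','s3.png')
a=cv2.imread('pics/w3.png')[:,40:540];b=cv2.resize(cv2.imread('pics/s3.png')[90:250,200:400],None,fx=1.5,fy=1.5)
o=np.zeros((400,800,3),np.uint8);o[:,:500]=a;o[:240,500:800]=b;cv2.imwrite('pics/c3.png',o)
E
```

```text
-0.092 -0.24798500995383738 -0.5696434744798201 0.2868760550323222 [0.0002 0.0001 0.0003] 9.475
-0.08 -2.532141206469599 -0.38239435839739705 -0.26920178419954904 [ 0.0006 -0.0009  0.0001] 9.925
-0.07 -6.605645478058684 -0.4089908148213947 0.7905375177133629 [ 0.0027 -0.0032  0.0007] 10.325
-0.062 -7.499432841323123 -0.9459396200813589 3.7218196750040984 [ 0.0029 -0.0027  0.0012] 10.675
-0.057 -6.654932804922606 -0.5212644884386016 3.6296968090723696 [ 0.0027 -0.002   0.0014] 10.95
```

View pics/c3.png

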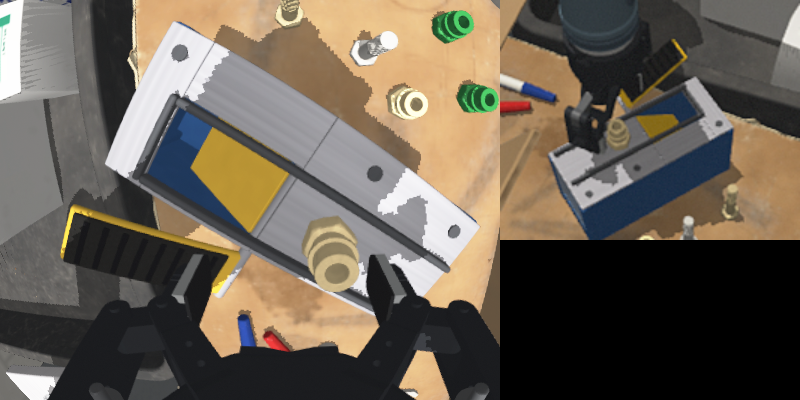

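The flap is opening (yellow ramp at (245,180) in the wrist crop, blue interior visible) and the fitting at (332,255) still stands just ahead of the pusher. I'll push on in steps, slightly lower.

```bash
python3 - <<'E'
from h import *
q=quat(-1);PY=-.002;T=.0085
xb,yb=axes();ims=[]
for px in [-.053,-.044,-.035,-.028,-.02]:
    movel(tcp(px,.004,PY,T),q,.04);f=np.array(read_ft_force())
    print(px,f[:2]@xb,f[:2]@yb,f[2],(read_eef_pos()-tcp(px,.004,PY,T)),read_time_s())
    if px in(-.035,-.02): ims.append(snap('wrist')[1][:,40:440])
cv2.imwrite('pics/c4.png',np.hstack(ims)[:,:,::-1])
E
```

```text
-0.053 -4.756581340196115 0.22413896535089622 4.043604890943719 [ 0.0025 -0.0017  0.0016] 11.325
-0.044 -4.087595593774838 -0.6599067617780064 4.610390217364678 [ 0.0018 -0.      0.0015] 11.7
-0.035 -2.8939412411160705 -0.8503272929202187 3.4617978006988754 [-0.0002  0.001   0.0002] 12.075
-0.028 -2.3498202529806664 -0.18832082792893973 2.9861677441684873 [-0.0011  0.0007 -0.0004] 12.45
-0.02 -0.28123386214229557 0.563048866666531 3.0512290743797026 [-0.0012  0.0009 -0.0003] 12.8
```

View pics/c4.png

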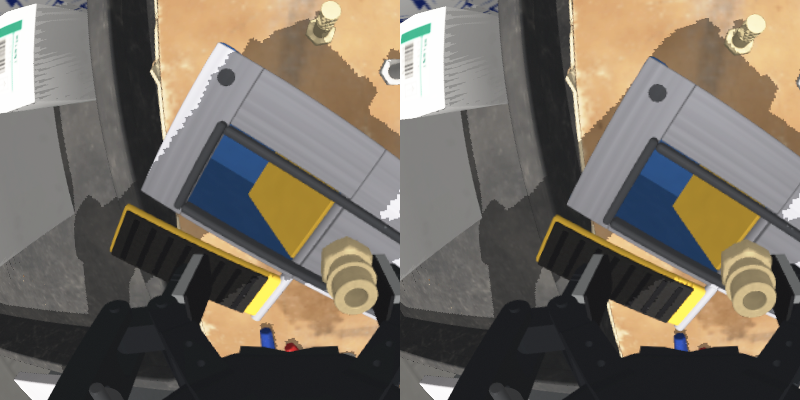

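The fitting (750,275 in the right frame) is sliding along the rail just before the edge, and the wing is well down with the flap open. Continue past the edge.

```bash
python3 - <<'E'
from h import *
q=quat(-1);PY=-.002;T=.0085
xb,yb=axes();ims=[]
for px in [-.012,-.005,.002,.008]:
    movel(tcp(px,.004,PY,T),q,.04);f=np.array(read_ft_force())
    print(px,f[:2]@xb,f[:2]@yb,f[2],(read_eef_pos()-tcp(px,.004,PY,T)),read_time_s())
pause(.4)
ims=[snap('wrist')[1][:,100:500],snap('side')[1][60:260,180:380].repeat(2,0).repeat(2,1)]
cv2.imwrite('pics/c5.png',np.hstack(ims)[:,:,::-1])
E
```

```text
-0.012 -0.7412070685362119 -0.5573908434853554 3.172790355249367 [-0.0007  0.001  -0.0001] 13.2
-0.005 -0.19921864636655887 -1.0520679519551115 3.017769431196194 [-0.0009  0.0011 -0.0001] 13.525
0.002 -0.34370615510442365 0.6040461188432444 3.0865352344827937 [-0.0008  0.0009 -0.0001] 13.85
0.008 -0.11086699238598055 -0.18014418934638693 2.1568298831374713 [-0.0007  0.0008 -0.0001] 14.15
```

View pics/c5.png

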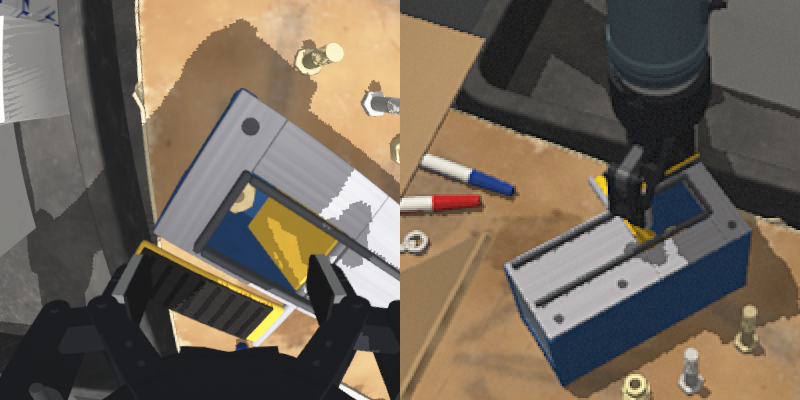

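The fitting dropped through: it lies inside the box at (240,200), and the channel is empty in the side view. I'll retrace so the flap shuts gently, then lift clear.

```bash
python3 - <<'E'
from h import *
q=quat(-1);PY=-.002;T=.0085
movel(tcp(-.057,.005,PY,T),q,.06);movel(tcp(-.095,.007,PY,T),q,.05)
print(read_ft_force())
movel(tcp(-.095,.16,PY,T),q,.12);pause(1)
print(read_ft_force(),read_time_s())
ims=[snap('wrist')[1][:,150:550],snap('side')[1][100:300,220:420].repeat(2,0).repeat(2,1)]
cv2.imwrite('pics/c6.png',np.hstack(ims)[:,:,::-1])
p=camera_params('wrist')
for n in ['good_fitting','steel_bolt','brass_bolt']: print(n,[atz('wrist',p,d['at'],0) for d in tip_of('wrist',n)[:2]])
E
```

```text
[0.1483 0.6764 0.3014]
[-0.0252  0.0428 -0.1917] 19.2167
good_fitting [array([0.6653, 0.3967, 0.    ])]
steel_bolt [array([0.6438, 0.4494, 0.    ])]
brass_bolt [array([0.6019, 0.4893, 0.    ])]
```

View pics/c6.png

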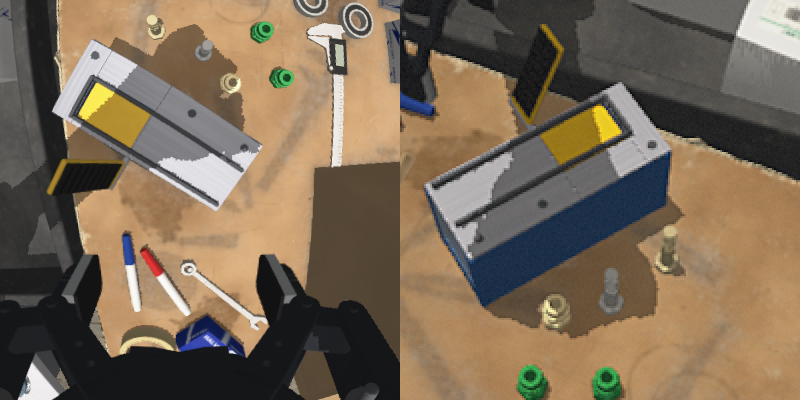

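The deck is empty, the flap is shut and the wing is back up. The bolts and the good fitting stand undisturbed, and the robot is clear.

```bash
python3 -c "
from bench import *
print(sign_off())"
```

```text
the job is handed in; nothing more can be done
None
```

The rejected fitting was pushed through the open flap into the box, the flap sprang shut, the bolts and good fitting are still standing, and I handed the job in about 19 s into the 58 s limit.

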